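# Run along a row of flip-top vials and press their lids shut

### The arm

A 6-joint arm with a two-finger parallel gripper is mounted at the origin on a cart in front of the work surface, level with it; the furniture and walls round the work are solid. World frame = base frame: x ahead of the robot, y to its left, z up, the work surface at z = 0. Lengths are in m, angles in rad, forces in N, time in s.
With the tool pointing down it reaches from about 0.3 to 0.75 m from the base axis. Payload 8.5 kg.
Tool frame: the origin (TCP) lies midway between the tips of the shut fingers; the grasp point (between the pads) lies 19 mm behind it; z points along the fingers, x is the direction in which the jaws open and shut, and the axes are right-handed (so a half turn about z gives the same grasp; the last joint's range is limited). The gripper opens to 88 mm and grips with 3 to 60 N. Pads are 18 mm wide; open, the fingers measure 123 mm over their backs; the gripper's body (75 mm by 187 mm) begins 45 mm behind the grasp point.
Start: joints at [-1.507, 0.381, 1.297, -0, 1.464, -0.215], TCP at [0.151, -0.529, 0.2] pointing down, gripper open.
Joint ranges: [-3.11, 3.11], [-0.89, 2.33], [0.22, 2.48], [-1.42, 4.56], [0.17, 2.85], [-2.88, 2.88]. Speed limits (rad/s): [2.39, 2.39, 3.14, 3.14, 3.14, 3.14].

### API

Orientations are given as [roll, pitch, yaw] about the fixed x, y, z axes, in that order (R = Rz(yaw) Ry(pitch) Rx(roll)).
In Python, from bench import r, eyes gives the robot as it stands. The module is installed in compiled form; this text tells all that it offers.
- The arm moves only by the tool move_arm, never from a script. Its argument "targets" is a list of rows, each a list of 4 numbers: the shift along the tool's x, y, z in m, then the turn about the tool's z in rad. A call has 1 to 10 rows; each row is the pose to reach, as a shift and turn from the pose commanded when the call began, along the tool's axes at that moment; what a row does not reach only later rows make up. A row lasts 1/12 s, in which the tool goes at most 41.7 mm and 7.16 degrees, less where a joint would pass 70% of its speed; a pose out of reach is approached as far as the arm can. A call with a gripper value outside its range is refused whole. "grip" is the finger opening in m, from 0 to 0.0881, set as the call begins (left out, the last holds). The fingers move at their own pace and stop on an object; "newtons" is the grip in N (left out, the last holds). Time passes only in rows, so rows that repeat a pose let the fingers close. It gives the time, the measured TCP pose, the force and the opening at its end, in the units of the state.
- r.observe(): the state, without advancing time (a new reading comes with each control period).
- eyes.snapshot(name): name is "side" or "top" or "wrist"; returns (picture, depth): 384x512x3 uint8, blue, green, red; 384x512 float32, m along the optical axis (not along the pixel's ray), 0 where there is no reading.
- eyes.calibration(name): a dict with "fx", "fy", "cx", "cy" (pixels), "rvec" (rotation vector, rad) and "tvec" (3), from world to camera coordinates, as OpenCV has them; the wrist camera has in their place "mount" (4x4, takes a point from camera to tool coordinates, whose origin is the TCP and whose axes are the tool frame's). Camera axes: x right, y down, z forward; pixel columns grow to the right and rows downward; lengths in m; the calibration is good to about 2 mm. A picture is of the moment at which its call begins: read the wrist's pose just before it. calibration takes no time and is no camera call.
- r.job_done(): hands the job in, once; it reports no verdict.
The state is a dict: "clock": time; "joint_pos": joint angles; "qvel": joint speeds; "tau": joint torques, N m; "tool_pos": TCP position; "tool_rot": TCP orientation; "force": force on the tool from outside, world axes, zero at the start; "moment": the same for the moment, N m; "grip_width": finger opening in m.
Only numpy, scipy, OpenCV 4.12 (cv2) and the standard library are available. Lean on these libraries where they do the work, as an engineer would, in place of code of your own. Each camera call takes 0.05 s, during which the arm holds its last target.

### The job

Close the four open flip-top sample vials in the grey metal block: with the fingertips together, run along the row from the end where the lids' hinges face, folding the lids over one after another in that order, and press every lid down flat on its vial. Use a light touch, grip and lift nothing, leave the block where it stands, leave all other things alone, and finish clear of everything.

Things in the scene. Friction and masses are not known exactly. Their poses are not given: they have to be found in the camera images.
- cool_block: grey anodised cooling block with black end plates, 62x190x47 mm, on rubber feet, loose on the worktop, about 1.4 kg with its four white flip-top vials. Origin at the centre of its underside, z up; its y axis runs along the row and points to the end where the lids' hinges face. The vials stand at y = +66, +22, -22, -66 mm (vial 1 to 4).
- rim_1 (a point): centre of the mouth of vial 1 (hinge-side end of the row), on its axis, 82 mm above the worktop; axes as the block's. The vial is 28 mm across and stands on an elastic pad: pressed from above it gives up to 5 mm (2.5 N to start, 8 N at 5 mm) and comes back.
- rim_2 (a point): centre of the mouth of vial 2, on its axis, 82 mm above the worktop; axes as the block's. The vial is 28 mm across and stands on an elastic pad: pressed from above it gives up to 5 mm (2.5 N to start, 8 N at 5 mm) and comes back.
- rim_3 (a point): centre of the mouth of vial 3, on its axis, 82 mm above the worktop; axes as the block's. The vial is 28 mm across and stands on an elastic pad: pressed from above it gives up to 5 mm (2.5 N to start, 8 N at 5 mm) and comes back.
- rim_4 (a point): centre of the mouth of vial 4 (other end of the row), on its axis, 82 mm above the worktop; axes as the block's. The vial is 28 mm across and stands on an elastic pad: pressed from above it gives up to 5 mm (2.5 N to start, 8 N at 5 mm) and comes back.
- lid_1 (a joint): hinge of vial 1's blue lid, rad: 0 = shut flat, 1.57 = upright, 2.2 = stop, leaning back. Hinge line across the row, at rim height, 17.5 mm from the vial's axis towards the block's +y. Lid 31 mm across, slightly domed, its tab ends 37 mm from the hinge; shut, its top is 85 mm above the worktop. Hinge a little stiff (0.015 N m): the lid stays at any angle.
- lid_2 (a joint): hinge of vial 2's blue lid, rad: 0 = shut flat, 1.57 = upright, 2.2 = stop, leaning back. Hinge line across the row, at rim height, 17.5 mm from the vial's axis towards the block's +y. Lid 31 mm across, slightly domed, its tab ends 37 mm from the hinge; shut, its top is 85 mm above the worktop. Hinge a little stiff (0.015 N m): the lid stays at any angle.
- lid_3 (a joint): hinge of vial 3's blue lid, rad: 0 = shut flat, 1.57 = upright, 2.2 = stop, leaning back. Hinge line across the row, at rim height, 17.5 mm from the vial's axis towards the block's +y. Lid 31 mm across, slightly domed, its tab ends 37 mm from the hinge; shut, its top is 85 mm above the worktop. Hinge a little stiff (0.015 N m): the lid stays at any angle.
- lid_4 (a joint): hinge of vial 4's blue lid, rad: 0 = shut flat, 1.57 = upright, 2.2 = stop, leaning back. Hinge line across the row, at rim height, 17.5 mm from the vial's axis towards the block's +y. Lid 31 mm across, slightly domed, its tab ends 37 mm from the hinge; shut, its top is 85 mm above the worktop. Hinge a little stiff (0.015 N m): the lid stays at any angle.
- vial_amber: loose amber glass vial with white cap, 23 mm across, 46 mm tall, standing beside the block; origin at its underside
- vial_pink: loose clear vial with pink contents and white cap, 23 mm across, 46 mm tall, standing beside the block; origin at its underside
- pen: loose white and black ball pen, 145 mm long, lying on the far side of the block; origin at its underside
- bench_timer: loose white bench timer, 60x66x20 mm; origin at its underside
- petri_pink: loose petri dish with pink filling, 61 mm across, 15 mm high; origin at its underside
- petri_yellow: loose petri dish with yellow filling, 61 mm across, 15 mm high; origin at its underside
- cup: loose white sample cup, 35 mm across, 36 mm high; origin at its underside

How it is judged:
By the outcome, as a careful person would: the job done as asked, in the order asked, and still so for the second after the job is handed in, with the robot touching nothing.
It also fails if it takes over 48 s, if anything falls off the work surface, if the arm or the gripper's body presses on something with over 40 N, if the wrist force passes 120 N, or if a joint passes its speed limit or range.

## Working session

There is one attempt and no reset: what is moved stays moved. The work goes in short steps, Python scripts to look and compute and a tool call to move; the robot and the scene stay as the last step left them, time stands still between calls to the robot, and variables do not carry over. Pictures are saved under pics/ and viewed, and the job is handed in when it is done.

Besides the shell and the picture viewer there is one more tool, called as name(argument=value, ...) on one line, values as JSON. move_arm: Moves the arm, as the interface text tells. Its arguments: {"type":"object","properties":{"targets":{"type":"array","items":{"type":"array","items":{"type":"number"}}},"grip":{"type":"number"},"newtons":{"type":"number"}},"required":["targets"]}

```bash
mkdir -p pics; python3 - <<'E'
from bench import r,eyes
import cv2,numpy as np
print(r.observe())
for n in("top","side"):
    p,d=eyes.snapshot(n); cv2.imwrite(f"pics/{n}0.png",p); np.save(f"{n}0.npy",d); print(n,eyes.calibration(n))
print(eyes.calibration("wrist"))
E
```

```text
{'clock': 0.0, 'joint_pos': array([-1.50730723e+00,  3.81191306e-01,  1.29821831e+00, -2.74582774e-06,
        1.46357628e+00, -2.15279990e-01]), 'qvel': array([ 1.22729738e-04,  2.53950428e-04,  9.37603715e-04, -1.46246570e-03,
        3.53733702e-05, -6.96549674e-04]), 'tau': array([-1.14146667e-03, -4.37930954e+01, -2.24559224e+01,  7.12877093e-02,
        3.52200516e-02, -1.35008900e-04]), 'tool_pos': array([ 0.15133197, -0.52844345,  0.19905464]), 'tool_rot': array([-3.14129770e+00,  1.36165638e-03, -1.29202674e+00]), 'force': array([-0.08317482,  0.76281078, -0.80568595]), 'moment': array([-0.03431074,  0.02994495,  0.02490185]), 'grip_width': 0.08791465444009912}
top {'fx': 420.850033473426, 'fy': 420.850033473426, 'cx': 255.9397909669717, 'cy': 185.5246482454782, 'rvec': array([ 2.12804921, -2.18436045,  0.14331176]), 'tvec': array([0.03897625, 0.5044208 , 1.23394621])}
side {'fx': 455.5167925605172, 'fy': 455.5167925605172, 'cx': 245.277958094986, 'cy': 191.3104465175057, 'rvec': array([ 1.99608805, -0.18972288,  0.11588255]), 'tvec': array([-0.47211445,  0.11380802,  1.31643767])}
{'fx': 284.23337988835453, 'fy': 284.23337988835453, 'cx': 251.69309345725367, 'cy': 192.0327551096779, 'mount': array([[ 9.99999739e-01, -6.06461931e-04, -3.92474128e-04,
         9.00773752e-04],
       [ 6.97390018e-04,  9.52157925e-01,  3.05605627e-01,
        -7.85728570e-02],
       [ 1.88359172e-04, -3.05605821e-01,  9.52158100e-01,
        -1.85728750e-01],
       [ 0.00000000e+00,  0.00000000e+00,  0.00000000e+00,
         1.00000000e+00]])}
```

View pics/top0.png

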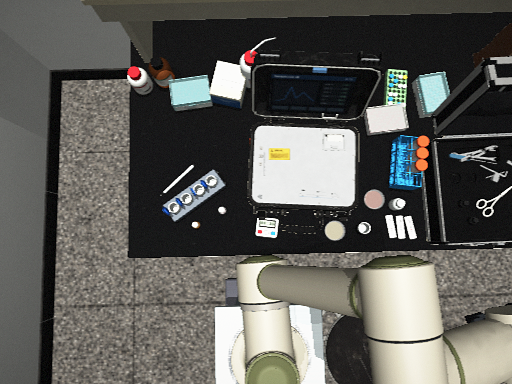

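View pics/side0.png

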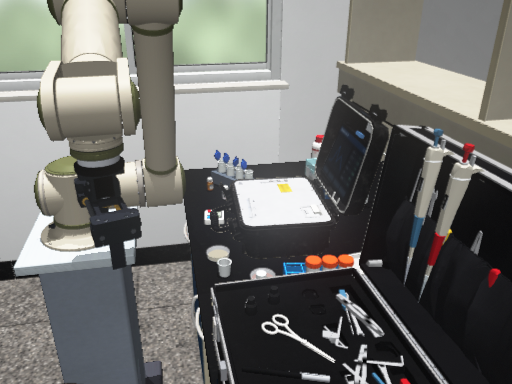

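The top view shows the block from about (172,212) to (213,180), with the two vials on its right at (196,225) and (222,210) and the pen on its left at (178,179). In the side view the blue lids stand up at (217,155) to (245,165). Next I'll zoom in and measure.

```bash
cat > h.py <<'E'
import cv2,numpy as np
from bench import r,eyes
from scipy.spatial.transform import Rotation as Ro
def cam(n,st=None):
    c=eyes.calibration(n); K=np.array([[c['fx'],0,c['cx']],[0,c['fy'],c['cy']],[0,0,1]])
    if n=="wrist":
        T=np.eye(4);T[:3,:3]=Ro.from_euler('xyz',st['tool_rot']).as_matrix();T[:3,3]=st['tool_pos']
        M=T@c['mount']; return K,M[:3,:3],M[:3,3]
    R=cv2.Rodrigues(c['rvec'])[0]; return K,R.T,-R.T@c['tvec']
def plane(C,uv,z):
    K,R,o=C; d=R@np.linalg.inv(K)@np.array([uv[0],uv[1],1.]); return o+d*(z-o[2])/d[2]
def pts(C,d):
    K,R,o=C; v,u=np.mgrid[:d.shape[0],:d.shape[1]]
    q=np.stack([(u-K[0,2])/K[0,0]*d,(v-K[1,2])/K[1,1]*d,d],-1); return q@R.T+o
def proj(C,P):
    K,R,o=C; q=(np.asarray(P)-o)@R@K.T; return q[...,:2]/q[...,2:]
E
python3 - <<'E'
from h import *
p=cv2.imread("pics/top0.png");d=np.load("top0.npy");C=cam("top");P=pts(C,d)
cv2.imwrite("pics/topz.png",cv2.resize(p[155:240,145:245],None,fx=7,fy=7,interpolation=cv2.INTER_CUBIC))
s=cv2.imread("pics/side0.png");cv2.imwrite("pics/sidez.png",cv2.resize(s[140:240,195:275],None,fx=6,fy=6,interpolation=cv2.INTER_CUBIC))
hsv=cv2.cvtColor(p,cv2.COLOR_BGR2HSV)
m=np.zeros(p.shape[:2],bool);m[160:235,150:235]=1
g=m&(P[...,2]>.035)&(P[...,2]<.06)&(d>0)
q=P[g];print(len(q),q.min(0),q.max(0))
ys,xs=np.where(g)
rc=cv2.minAreaRect(np.stack([xs,ys],1).astype(np.float32));print(rc)
print(cv2.minAreaRect((q[:,:2]*1000).astype(np.float32)))
print("cam",C[2])
for uv in[(196,225),(222,210)]:print(plane(C,uv,.046))
b=m&(hsv[...,0]>100)&(hsv[...,0]<130)&(hsv[...,1]>120)
n,l,stt,cen=cv2.connectedComponentsWithStats(b.astype(np.uint8))
for i in range(1,n):print(stt[i],cen[i],np.nanmedian(P[l==i],0))
E
```

```text
928 [0.38533988 0.11774221 0.03506222] [0.55677142 0.30433578 0.05995629]
((199.32431030273438, 203.55406188964844), (41.26791763305664, 64.51744079589844), 54.46232223510742)
((455.2366027832031, 195.05947875976562), (122.97459411621094, 189.95266723632812), 34.16999816894531)
cam [0.34233494 0.03255587 1.2885378 ]
[0.39108909 0.20513452 0.046     ]
[0.43323642 0.12801716 0.046     ]
[183 171   1   1   1] [183. 171.] [ 0.56116484  0.2508865  -0.00239214]
[180 174   1   1   1] [180. 174.] [5.51506634e-01 2.59718912e-01 4.86593671e-04]
[201 180   7   9  31] [203.64516129 183.74193548] [0.50542391 0.17383222 0.10357764]
[171 182   1   1   1] [171. 182.] [ 0.52743683  0.28787375 -0.00104362]
[167 186   1   1   1] [167. 186.] [ 0.51523936  0.30015277 -0.0007157 ]
[190 188   6   8  17] [192.70588235 191.52941176] [0.4819335  0.20573538 0.1091602 ]
[176 198   7   9  33] [178.78787879 201.57575758] [0.45689333 0.24591335 0.1043858 ]
[162 207   8   9  44] [165.45454545 210.81818182] [0.43067666 0.28309986 0.10365972]
[182 219   1   1   1] [182. 219.] [ 0.41244096  0.2546433  -0.0030426 ]
```

View pics/topz.png

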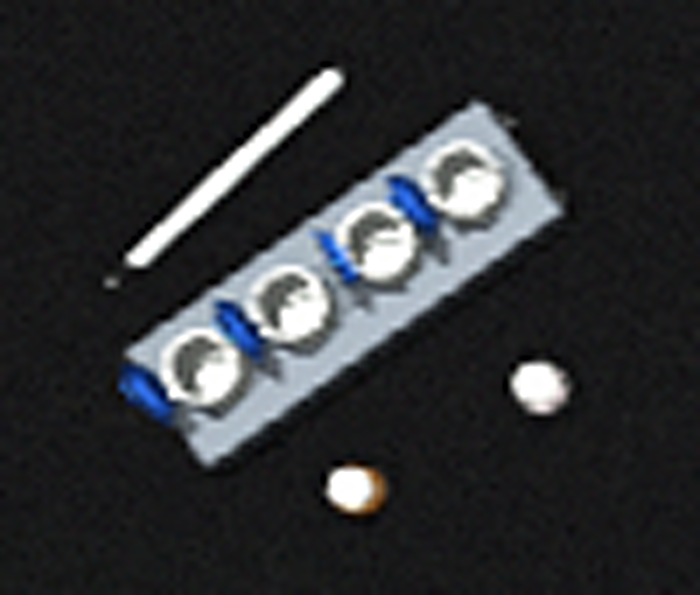

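View pics/sidez.png

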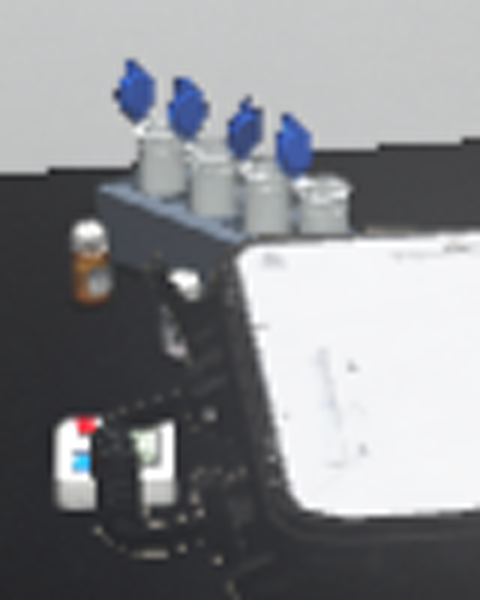

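```bash
python3 - <<'E'
from h import *
C=cam("top")
f=lambda x,y:(145+(x+.5)/7-.5,155+(y+.5)/7-.5)
ms=[plane(C,f(*a),.082) for a in[(203,367),(291,305),(376,242),(465,180)]]
for m in ms:print(m)
A=np.array(ms)[:,:2];c=A.mean(0);v=np.linalg.svd(A-c)[2][0];v*=np.sign(v[1]);print("rims c",c,np.degrees(np.arctan2(v[1],v[0])),(A-c)@v)
cs=np.array([plane(C,f(*a),.047)[:2] for a in[(478,103),(565,208),(208,466),(124,352)]])
print(cs,cs.mean(0),np.linalg.norm(np.diff(cs,axis=0),axis=1))
u=(cs[3]+cs[2]-cs[0]-cs[1]);print(np.degrees(np.arctan2(u[1],u[0])))
for a in[(340,75),(110,283)]:print("pen",plane(C,f(*a),.01))
for a in[(541,387),(355,490)]:print("vial",plane(C,f(*a),.046))
E
```

```text
[0.44284971 0.26407557 0.082     ]
[0.46745685 0.22788399 0.082     ]
[0.4926488  0.19272349 0.082     ]
[0.51752307 0.15571519 0.082     ]
rims c [0.48011961 0.21009956] 124.6735265816257 [ 0.06559308  0.02182987 -0.02141805 -0.0660049 ]
[[0.55567214 0.15332443]
 [0.50948027 0.11695375]
 [0.4040252  0.26873638]
 [0.45298249 0.30412005]] [0.48054002 0.21078365] [0.05879213 0.18482082 0.06040546]
124.5242298904807
pen [0.57609672 0.21748326 0.01      ]
pen [0.48661953 0.31838677 0.01      ]
vial [0.43366983 0.12843233 0.046     ]
vial [0.39239991 0.20722396 0.046     ]
```

```bash
cat >> h.py <<'E'
def go(goal,yaw,st=None):
    st=st or r.observe(); R=Ro.from_euler('xyz',st['tool_rot']).as_matrix()
    sh=R.T@(np.array(goal)-st['tool_pos']); dy=yaw-st['tool_rot'][2]; dy=(dy+np.pi)%(2*np.pi)-np.pi
    print("shift",sh.round(4),"turn",round(-dy,4),"pos",st['tool_pos'].round(4),st['tool_rot'].round(3),"clk",st['clock'])
E
python3 - <<'E'
from h import *
go([.43,-.12,.22],-.35)
E
```

```text
shift [-0.316  -0.3803 -0.0204] turn -0.942 pos [ 0.1514 -0.5285  0.1991] [-3.141e+00  1.000e-03 -1.292e+00] clk 0.1
```

move_arm(targets=[[-0.32, -0.38, -0.02, -0.94], [-0.32, -0.38, -0.02, -0.94], [-0.32, -0.38, -0.02, -0.94], [-0.32, -0.38, -0.02, -0.94], [-0.32, -0.38, -0.02, -0.94], [-0.32, -0.38, -0.02, -0.94], [-0.32, -0.38, -0.02, -0.94], [-0.32, -0.38, -0.02, -0.94], [-0.32, -0.38, -0.02, -0.94], [-0.32, -0.38, -0.02, -0.94]], grip=0)

```text
clock: 0.93
tool_pos: [0.3843, -0.1813, 0.2165]
tool_rot: [-3.142, 0.0, -0.352]
force: [0.6, -0.8, 0.8]
grip_width: 0.0237
```

```bash
python3 - <<'E'
from h import *
go([.40,.325,.2],.604)
E
```

```text
shift [-0.1598 -0.4807  0.0165] turn -0.956 pos [ 0.3843 -0.1813  0.2165] [-3.142  0.    -0.352] clk 0.9333
```

move_arm(targets=[[-0.16, -0.48, 0.016, -0.95], [-0.16, -0.48, 0.016, -0.95], [-0.16, -0.48, 0.016, -0.95], [-0.16, -0.48, 0.016, -0.95], [-0.16, -0.48, 0.016, -0.95], [-0.16, -0.48, 0.016, -0.95], [-0.16, -0.48, 0.016, -0.95], [-0.16, -0.48, 0.016, -0.95], [-0.16, -0.48, 0.016, -0.95], [-0.16, -0.48, 0.016, -0.95]])

```text
clock: 1.77
tool_pos: [0.3956, 0.2352, 0.2031]
tool_rot: [-3.142, 0.0, 0.599]
force: [1.0, -0.5, 0.7]
grip_width: 0.0002
```

```bash
python3 - <<'E'
from h import *
go([.40,.325,.2],.604)
E
```

```text
shift [ 0.0542 -0.0717  0.0031] turn -0.0053 pos [0.3956 0.2352 0.2031] [-3.142  0.     0.599] clk 1.7667
```

move_arm(targets=[[0.027, -0.036, 0.003, -0.005], [0.054, -0.072, 0.003, -0.005], [0.054, -0.072, 0.003, -0.005], [0.054, -0.072, 0.003, -0.005]])

```text
clock: 2.1
tool_pos: [0.3998, 0.3247, 0.1994]
tool_rot: [-3.141, 0.001, 0.607]
force: [0.1, -0.7, -0.4]
grip_width: 0.0007
```

```bash
python3 - <<'E'
from h import *
go([.40,.325,.2],.604)
st=r.observe();p,d=eyes.snapshot("wrist");cv2.imwrite("pics/w1.png",p);np.save("w1.npy",d)
C=cam("wrist",st);import pickle;pickle.dump(C,open("w1.pkl","wb"))
c=np.array([.480,.210]);v=np.array([-.568,.823])
q=p.copy()
for y in(.066,.022,-.022,-.066):
    u=proj(C,[*(c+v*y),.082]);print(u);cv2.circle(q,tuple(int(a) for a in u),3,(0,0,255),-1)
    u=proj(C,[*(c+v*(y+.0175)),.082]);cv2.circle(q,tuple(int(a) for a in u),2,(0,255,0),-1)
cv2.imwrite("pics/w1a.png",cv2.resize(q,None,fx=1.5,fy=1.5))
E
```

```text
shift [ 0.0003 -0.0002 -0.0006] turn 0.0026 pos [0.3998 0.3247 0.1994] [-3.141e+00  1.000e-03  6.070e-01] clk 2.1
[253.36078256 236.87361707]
[253.23288542 269.31704839]
[253.11445917 299.35801326]
[253.0044894  327.25384128]
```

View pics/w1a.png

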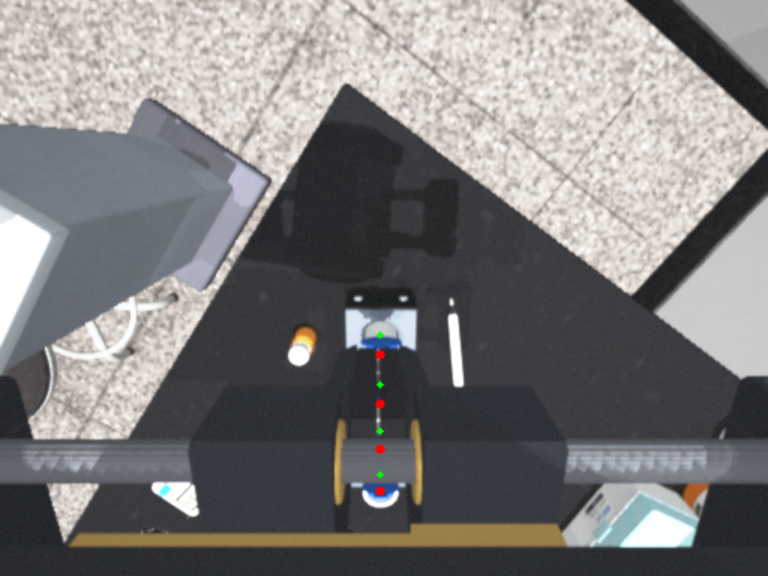

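The wrist view shows lid 1's blue back at about (253,228), which matches the predicted hinge position (253,223). The block is centred laterally on x=253, so the geometry agrees with the top view. Now I'll go down at the hinge end, clear of lid 1.

move_arm(targets=[[0, 0, 0.03, 0], [0, 0, 0.06, 0], [0, 0, 0.09, 0], [0, 0, 0.098, 0], [0, 0, 0.098, 0], [0, 0, 0.098, 0]], grip=0)

```text
clock: 2.65
tool_pos: [0.4012, 0.3223, 0.1034]
tool_rot: [3.141, -0.001, 0.602]
force: [0.1, -0.1, 0.7]
grip_width: 0.0003
```

```bash
cat >> h.py <<'E'
c0=np.array([.480,.210]);v0=np.array([-.568,.823]);n0=np.array([.823,.568])
def by():
    st=r.observe();t=st['tool_pos'];print("blk y",((t[:2]-c0)@v0*1000).round(1),"across",((t[:2]-c0)@n0*1000).round(1),"z",(t[2]*1000).round(1),"F",st['force'].round(1),"yaw",st['tool_rot'].round(4),st['clock'])
E
python3 -c "
from h import *
by()
p,d=eyes.snapshot('side');cv2.imwrite('pics/s1.png',cv2.resize(p[100:240,150:330],None,fx=4,fy=4,interpolation=cv2.INTER_CUBIC))"
```

```text
blk y 137.2 across -1.1 z 103.4 F [ 0.1 -0.1  0.7] yaw [ 3.1413e+00 -1.0000e-03  6.0170e-01] 2.65
```

View pics/s1.png

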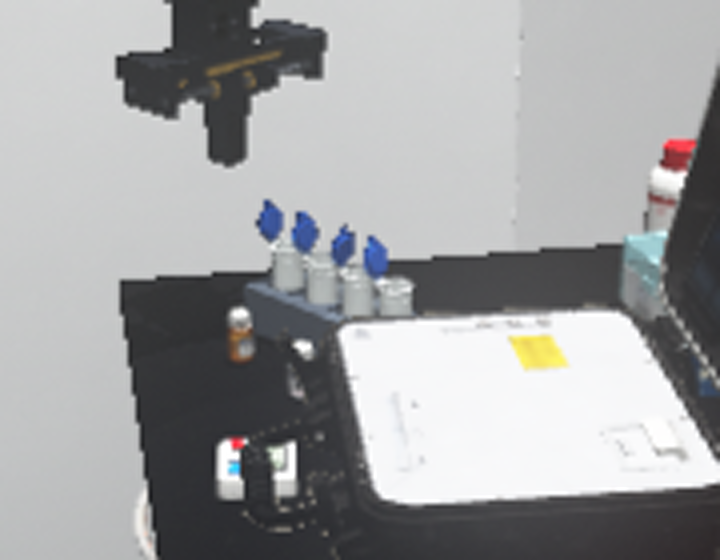

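```bash
python3 -c "
from h import *
by();C=cam('side');t=r.observe()['tool_pos'];print(proj(C,t),[proj(C,[*(c0+v0*y),.119]).round() for y in(.0835,.0395,-.0045,-.0485)])"
```

```text
blk y 137.3 across -0.6 z 104.0 F [0.1 1.4 0.7] yaw [ 3.1411e+00 -2.6000e-03  6.0200e-01] 2.7
[206.64984741 150.48517792] [array([217., 150.]), array([225., 153.]), array([234., 156.]), array([244., 159.])]
```

The lids match their predicted pixels, but the fingertip shows about 9 px above its prediction of (207,150). I'll check this with depth before touching anything.

```bash
python3 -c "
from h import *
C=cam('side');by();t=r.observe()['tool_pos'];print(t,proj(C,t))
p,d=eyes.snapshot('side');P=pts(C,d)
by()
for v in range(126,156,2):print(v,p[v,207],d[v,207].round(3),P[v,207].round(3))
q=P[100:160,180:240].reshape(-1,3);m=(np.abs(q[:,0]-t[0])<.06)&(np.abs(q[:,1]-t[1])<.06)&(q[:,2]>.06);print(q[m][:,2].min(),m.sum())
Ct=cam('top');p,d=eyes.snapshot('top');cv2.imwrite('pics/t1.png',cv2.resize(p[140:260,120:260],None,fx=5,fy=5))
print(proj(Ct,t))"
```

```text
blk y 137.3 across -0.6 z 104.0 F [0.1 1.4 0.7] yaw [ 3.1411e+00 -2.6000e-03  6.0200e-01] 2.7
[0.40146475 0.32264925 0.10395838] [206.64984741 150.48517792]
blk y 137.5 across -0.5 z 104.1 F [ 0.2  0.2 -0.6] yaw [ 3.1411e+00 -3.1000e-03  6.0240e-01] 2.75
126 [60 59 59] 1.596 [0.407 0.327 0.193]
128 [59 58 58] 1.591 [0.406 0.32  0.188]
130 [59 59 58] 1.586 [0.405 0.312 0.183]
132 [60 59 58] 1.591 [0.405 0.314 0.175]
134 [60 59 58] 1.589 [0.404 0.309 0.169]
136 [62 60 59] 1.597 [0.404 0.314 0.16 ]
138 [61 60 59] 1.594 [0.403 0.308 0.155]
140 [74 72 71] 1.602 [0.403 0.313 0.146]
142 [204 204 203] 2.348 [ 0.472  1.021 -0.099]
144 [203 203 202] 2.355 [ 0.472  1.024 -0.111]
146 [204 203 202] 2.357 [ 0.472  1.02  -0.121]
148 [204 203 202] 2.351 [ 0.47   1.011 -0.128]
150 [203 203 201] 2.364 [ 0.471  1.019 -0.142]
152 [203 203 201] 2.369 [ 0.47   1.02  -0.153]
154 [203 202 201] 2.368 [ 0.469  1.014 -0.162]
0.08364125422239987 847
[151.19224986 221.65155459]
```

View pics/t1.png

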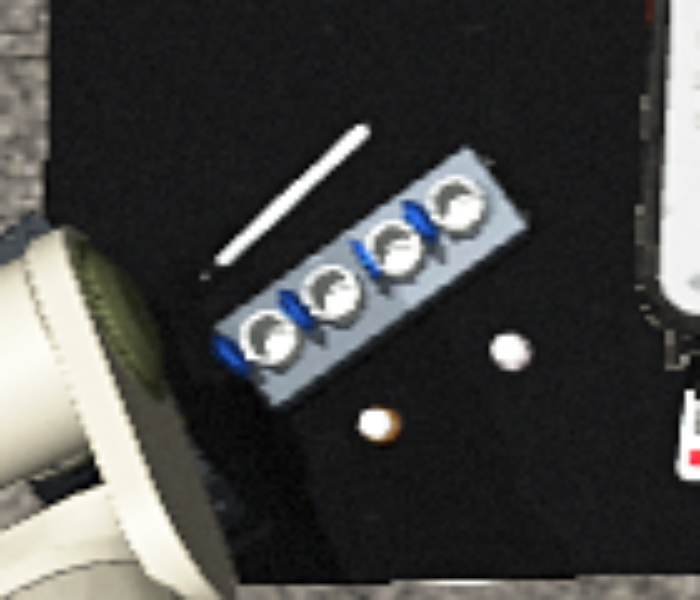

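```bash
python3 - <<'E'
from h import *
import pickle
C=pickle.load(open("w1.pkl","rb"));d=np.load("w1.npy");P=pts(C,d)
print("w1 cam",C[2]);print("table",[P[v,u].round(4) for v,u in[(230,200),(200,330),(170,200),(210,280)]])
for v in range(255,384,10):print(v,d[v,253].round(3),P[v,253].round(3))
st=r.observe();p,d=eyes.snapshot("wrist");C=cam("wrist",st);P=pts(C,d);cv2.imwrite("pics/w2.png",p)
print("now cam",C[2]);print("table",[P[v,u].round(4) for v,u in[(230,180),(200,330),(170,200)]])
by()
E
```

```text
w1 cam [0.35445919 0.38882749 0.38517408]
table [array([0.3903, 0.2157, 0.0417]), array([0.5228, 0.3415, 0.001 ]), array([0.3468, 0.2727, 0.    ]), array([0.4731, 0.2885, 0.0013])]
255 0.141 [0.396 0.329 0.261]
265 0.142 [0.399 0.325 0.261]
275 0.12 [0.395 0.331 0.281]
285 0.119 [0.396 0.329 0.284]
295 0.081 [0.385 0.346 0.317]
305 0.079 [0.385 0.345 0.32 ]
315 0.078 [0.387 0.343 0.321]
325 0.345 [0.503 0.177 0.106]
335 0.38 [0.525 0.145 0.081]
345 0.487 [0.582 0.063 0.002]
355 0.494 [0.595 0.044 0.001]
365 0.064 [0.387 0.342 0.336]
375 0.062 [0.387 0.342 0.338]
now cam [0.35548828 0.38696944 0.28964026]
table [array([0.3678, 0.2299, 0.0019]), array([0.483 , 0.3514, 0.0014]), array([0.3506, 0.3006, 0.0012])]
blk y 137.8 across -0.7 z 103.7 F [ 0.2 -0.2 -0.5] yaw [ 3.1412e+00 -2.8000e-03  6.0280e-01] 2.85
```

View pics/w2.png

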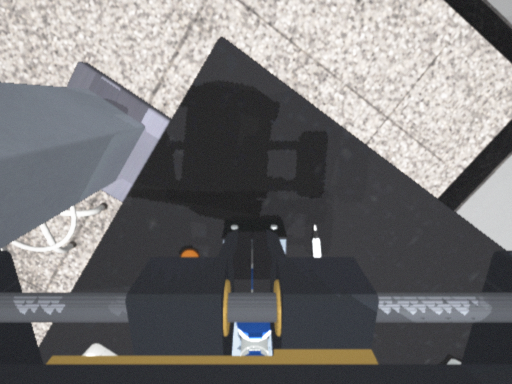

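```bash
python3 - <<'E'
from h import *
st=r.observe();p,d=eyes.snapshot("wrist");C=cam("wrist",st);P=pts(C,d)
print("TCP px",proj(C,st['tool_pos']))
R=Ro.from_euler('xyz',st['tool_rot']).as_matrix();Q=(P-st['tool_pos'])@R
for u in(240,253,265):
  for v in range(220,300,6):print(u,v,p[v,u],(Q[v,u]*1000).round(0))
cv2.imwrite("pics/w2z.png",cv2.resize(p[215:300,180:330],None,fx=5,fy=5))
E
```

```text
TCP px [253.17245876 217.83987541]
240 220 [30 31 32] [-14.  43.  97.]
240 226 [33 34 32] [-13.  44.  82.]
240 232 [45 43 41] [ -8.  -9. -41.]
240 238 [48 46 45] [ -7.  -8. -47.]
240 244 [44 43 43] [ -7.  -8. -54.]
240 250 [41 40 38] [ -7.  -9. -61.]
240 256 [47 43 45] [ -7.  -8. -66.]
240 262 [51 48 49] [ -6.  -9. -72.]
240 268 [50 48 48] [ -6.  -9. -77.]
240 274 [41 39 40] [ -6.  -8. -80.]
240 280 [60 57 59] [ -6.  -9. -86.]
240 286 [62 59 61] [ -6.  -5. -84.]
240 292 [70 65 64] [ -6.  -3. -85.]
240 298 [106 100  97] [  -4.  -26. -119.]
253 220 [36 36 34] [ 0. 44. 97.]
253 226 [33 34 30] [ 0. 44. 82.]
253 232 [42 39 39] [ -0.  -8. -40.]
253 238 [46 43 43] [ -0.  -8. -47.]
253 244 [49 46 44] [ -0.  -8. -54.]
253 250 [61 59 58] [ -0.  -7. -59.]
253 256 [59 57 58] [ -0.  -5. -61.]
253 262 [56 56 52] [ -0.  -2. -62.]
253 268 [68 58 53] [ -0.   2. -61.]
253 274 [65 52 46] [ -0.  -9. -82.]
253 280 [73 61 53] [ -0.  -8. -85.]
253 286 [73 59 53] [ -0.  -6. -85.]
253 292 [84 79 79] [ -0.  -3. -85.]
253 298 [107 102 101] [  -1.  -26. -119.]
265 220 [37 38 34] [13. 43. 97.]
265 226 [36 34 34] [13. 44. 82.]
265 232 [44 41 41] [12. 44. 68.]
265 238 [49 47 46] [  6.  -8. -46.]
265 244 [49 43 41] [  6.  -8. -54.]
265 250 [47 43 42] [  6.  -8. -59.]
265 256 [49 44 45] [  5.  -8. -65.]
265 262 [49 45 47] [  5.  -8. -71.]
265 268 [42 40 42] [  5.  -9. -77.]
265 274 [48 44 45] [  5.  -8. -81.]
265 280 [63 58 58] [  5.  -8. -84.]
265 286 [62 59 57] [  5.  -4. -83.]
265 292 [70 66 63] [  5.  -1. -84.]
265 298 [104  98  93] [   3.  -26. -119.]
```

View pics/w2z.png

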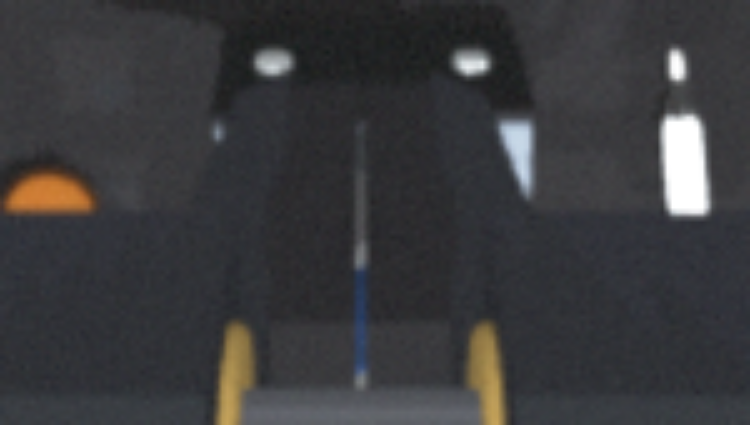

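Both cameras put the visible fingertip about 39 mm behind the reported TCP. I'll compare with the start picture, where the fingers were open.

```bash
python3 - <<'E'
from h import *
p=cv2.imread("pics/side0.png");d=np.load("side0.npy");C=cam("side");P=pts(C,d)
t=np.array([.1514,-.5285,.1991]);yaw=-1.292;x=np.array([np.cos(yaw),np.sin(yaw),0])
for s in(-.045,0,.045):
  for z in(0,.019,.039,.064):print(s,z,proj(C,t+s*x+[0,0,z]).round(1))
q=cv2.resize(p[150:290,60:160],None,fx=4,fy=4,interpolation=cv2.INTER_CUBIC);cv2.imwrite("pics/g0.png",q)
for u in(112,118,124):
  for v in range(225,272,4):print(u,v,p[v,u],P[v,u].round(3))
E
```

```text
-0.045 0 [109.1 258.4]
-0.045 0.019 [107.7 249.4]
-0.045 0.039 [106.3 239.7]
-0.045 0.064 [104.4 227.4]
0 0 [114.5 271.2]
0 0.019 [113.1 261.9]
0 0.039 [111.6 252. ]
0 0.064 [109.7 239.2]
0.045 0 [120.4 285.3]
0.045 0.019 [119.  275.7]
0.045 0.039 [117.5 265.4]
0.045 0.064 [115.6 252.2]
112 225 [37 36 34] [ 0.171 -0.619  0.337]
112 229 [36 35 33] [ 0.17  -0.617  0.33 ]
112 233 [37 35 33] [ 0.168 -0.612  0.32 ]
112 237 [36 34 32] [ 0.167 -0.612  0.314]
112 241 [35 33 31] [ 0.167 -0.613  0.308]
112 245 [36 33 32] [ 0.162 -0.59   0.287]
112 249 [36 34 32] [ 0.162 -0.589  0.28 ]
112 253 [35 32 31] [ 0.16  -0.588  0.272]
112 257 [36 32 31] [ 0.16  -0.588  0.265]
112 261 [34 31 30] [ 0.159 -0.588  0.258]
112 265 [69 65 62] [ 0.157 -0.581  0.246]
112 269 [93 86 80] [ 0.085 -0.119 -0.063]
118 225 [38 36 34] [ 0.179 -0.618  0.336]
118 229 [36 34 33] [ 0.178 -0.615  0.328]
118 233 [37 35 33] [ 0.176 -0.609  0.318]
118 237 [36 34 32] [ 0.175 -0.609  0.311]
118 241 [36 35 33] [ 0.175 -0.609  0.305]
118 245 [36 33 32] [ 0.171 -0.584  0.283]
118 249 [35 32 31] [ 0.17  -0.588  0.278]
118 253 [36 33 31] [ 0.169 -0.585  0.269]
118 257 [35 32 31] [ 0.168 -0.585  0.262]
118 261 [35 31 30] [ 0.167 -0.586  0.255]
118 265 [35 31 30] [ 0.166 -0.584  0.246]
118 269 [103  95  88] [ 0.101 -0.119 -0.066]
124 225 [38 36 35] [ 0.187 -0.613  0.332]
124 229 [38 36 34] [ 0.186 -0.615  0.327]
124 233 [37 36 34] [ 0.184 -0.607  0.316]
124 237 [37 35 34] [ 0.184 -0.609  0.31 ]
124 241 [148 142 134] [ 0.183 -0.609  0.303]
124 245 [189 183 174] [ 0.123 -0.101 -0.002]
124 249 [85 82 78] [ 0.179 -0.584  0.275]
124 253 [60 56 53] [ 0.178 -0.582  0.267]
124 257 [39 37 35] [ 0.177 -0.584  0.26 ]
124 261 [35 32 31] [ 0.176 -0.581  0.251]
124 265 [32 30 28] [ 0.175 -0.582  0.244]
124 269 [64 59 56] [ 0.113 -0.087 -0.088]
```

View pics/g0.png

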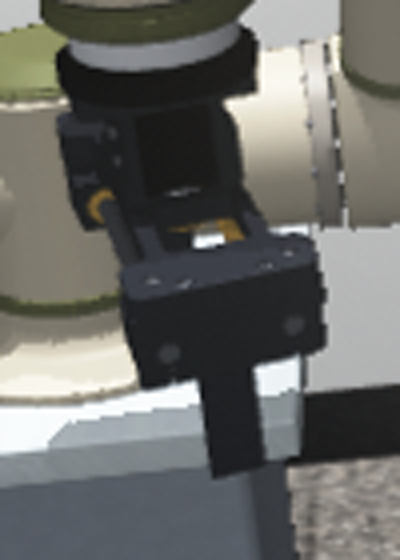

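At the start too, the visible tip sat at z of about 0.241 against a reported TCP of 0.199. So the real tip may be about 40 mm short of the TCP. As a safe test, I'll creep toward lid 1 at this height. Only lid 1 can be touched, and the force and a picture will show which reading is right.

move_arm(targets=[[0, 0.01, 0, 0], [0, 0.02, 0, 0], [0, 0.03, 0, 0], [0, 0.038, 0, 0], [0, 0.044, 0, 0], [0, 0.048, 0, 0], [0, 0.052, 0, 0], [0, 0.054, 0, 0], [0, 0.054, 0, 0]])

```text
clock: 3.65
tool_pos: [0.4312, 0.2782, 0.1022]
tool_rot: [-3.142, 0.0, 0.603]
force: [-0.5, -0.3, 0.5]
grip_width: 0.0005
```

```bash
python3 -c "
from h import *
by()
p,d=eyes.snapshot('side');cv2.imwrite('pics/s2.png',cv2.resize(p[100:200,180:290],None,fx=6,fy=6,interpolation=cv2.INTER_CUBIC))"
```

```text
blk y 83.8 across -1.4 z 102.2 F [-0.5 -0.3  0.5] yaw [-3.1416e+00  1.0000e-04  6.0270e-01] 3.65
```

View pics/s2.png

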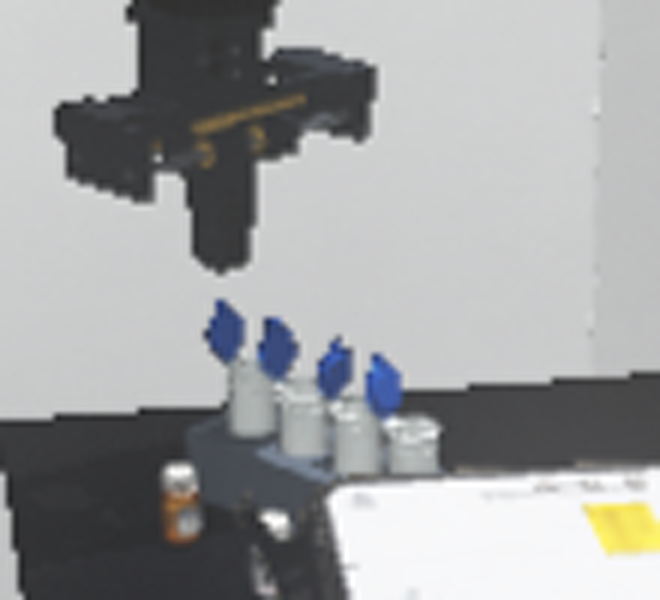

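Lid 1 did not move and the tip hovers above it. So the true tip is about 39 mm behind the reported TCP. Before going lower I'll map the gripper's profile around the fingers in tool coordinates, to check how much room the body leaves.

```bash
python3 - <<'E'
from h import *
def tl(st,P):return (P-st['tool_pos'])@Ro.from_euler('xyz',st['tool_rot']).as_matrix()*1000
st=r.observe();p,d=eyes.snapshot('side');C=cam('side');Q=tl(st,pts(C,d))
m=(d>0)&(np.abs(Q[...,0])<110)&(np.abs(Q[...,1])<60)&(Q[...,2]<-25)&(Q[...,2]>-140)
q=Q[m]
print("SIDE n",m.sum())
for lo in range(-100,110,10):
    s=q[(q[:,0]>=lo)&(q[:,0]<lo+10)]
    if len(s):print("x",lo,"zmax",np.percentile(s[:,2],[90,98,100]).round(0),"y",s[:,1].min().round(),s[:,1].max().round(), "y of low", s[s[:,2]>np.percentile(s[:,2],90)][:,1].mean().round())
st=r.observe();p,d=eyes.snapshot('wrist');C=cam('wrist',st);Q=tl(st,pts(C,d))
m=(d>0)&(d<.17);q=Q[m]
print("WRIST")
for lo in range(-110,120,10):
    s=q[(q[:,0]>=lo)&(q[:,0]<lo+10)]
    if len(s):print("x",lo,"zmax",np.percentile(s[:,2],[90,98,100]).round(0),"y",s[:,1].min().round(),s[:,1].max().round())
cv2.imwrite("pics/w3.png",p)
E
```

```text
SIDE n 689
x -100 zmax [-130. -128. -128.] y -23.0 38.0 y of low 12.0
x -90 zmax [-106. -104. -104.] y -30.0 39.0 y of low 2.0
x -80 zmax [-107. -104. -103.] y -33.0 39.0 y of low 30.0
x -70 zmax [-117. -116. -116.] y 26.0 34.0 y of low 30.0
x -60 zmax [-116. -115. -115.] y 22.0 28.0 y of low 28.0
x -50 zmax [-116. -116. -116.] y -7.0 31.0 y of low 29.0
x -40 zmax [-113. -110. -109.] y -18.0 37.0 y of low 16.0
x -30 zmax [-102.  -94.  -90.] y -17.0 40.0 y of low 6.0
x -20 zmax [-52. -45. -42.] y -12.0 38.0 y of low 2.0
x -10 zmax [-42. -39. -38.] y -10.0 38.0 y of low 5.0
x 0 zmax [-48. -43. -41.] y -1.0 39.0 y of low 9.0
x 10 zmax [-58. -42. -37.] y -6.0 37.0 y of low 9.0
x 20 zmax [-101.  -72.  -68.] y 7.0 39.0 y of low 8.0
x 30 zmax [-125. -122. -121.] y 18.0 34.0 y of low 34.0
x 40 zmax [-117. -115. -115.] y 14.0 29.0 y of low 29.0
x 50 zmax [-114. -114. -114.] y -11.0 29.0 y of low 22.0
x 60 zmax [-121. -118. -117.] y -18.0 39.0 y of low 26.0
x 70 zmax [-109. -106. -105.] y -28.0 39.0 y of low 25.0
x 80 zmax [-106. -103. -102.] y -19.0 41.0 y of low 23.0
x 90 zmax [-128. -127. -127.] y 32.0 37.0 y of low 37.0
WRIST
x -90 zmax [-105. -104. -103.] y -34.0 7.0
x -80 zmax [-106. -105. -104.] y -34.0 14.0
x -70 zmax [-118. -116. -115.] y -27.0 -18.0
x -60 zmax [-118. -116. -115.] y -27.0 -16.0
x -50 zmax [-119. -117. -115.] y -27.0 -16.0
x -40 zmax [-120. -113. -109.] y -34.0 -14.0
x -30 zmax [-117. -111. -108.] y -34.0 -14.0
x -20 zmax [-112.  -56.  -41.] y -34.0 -8.0
x -10 zmax [-62. -46. -39.] y -34.0 11.0
x 0 zmax [-67. -47. -38.] y -34.0 12.0
x 10 zmax [-115.  -62.  -43.] y -34.0 -9.0
x 20 zmax [-117. -111. -108.] y -34.0 -16.0
x 30 zmax [-119. -117. -111.] y -33.0 -16.0
x 40 zmax [-119. -117. -115.] y -27.0 -18.0
x 50 zmax [-118. -116. -115.] y -27.0 -18.0
x 60 zmax [-118. -116. -115.] y -27.0 -18.0
x 70 zmax [-106. -105. -103.] y -34.0 14.0
x 80 zmax [-105. -105. -105.] y -34.0 -32.0
```

View pics/w3.png

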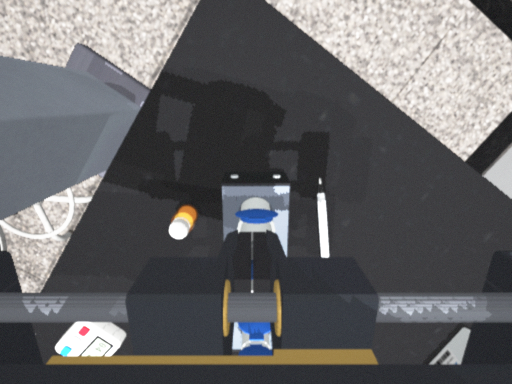

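The body stays about 64 mm behind the visible tip, as specified. So the whole gripper sits 39 mm higher than the reported TCP, and I'll use tip z = reported z + 38.5 mm. Now I'll back off and go down to pushing height, with the tip at about 101 mm.

move_arm(targets=[[0.001, -0.02, 0, 0], [0.001, -0.045, 0, 0], [0.001, -0.048, 0, 0], [0.001, -0.048, 0.01, 0], [0.001, -0.048, 0.03, 0], [0.001, -0.048, 0.039, 0], [0.001, -0.048, 0.039, 0], [0.001, -0.048, 0.039, 0]])

```text
clock: 4.47
tool_pos: [0.4047, 0.3183, 0.0633]
tool_rot: [-3.141, 0.001, 0.603]
force: [0.4, 0.1, -0.2]
grip_width: 0.0005
```

```bash
python3 -c "
from h import *
by()"
```

```text
blk y 131.9 across -0.4 z 63.3 F [ 0.4  0.1 -0.2] yaw [-3.1415e+00  8.0000e-04  6.0300e-01] 4.4667
```

move_arm(targets=[[0, 0.012, 0, 0], [0, 0.022, 0, 0], [0, 0.028, 0, 0], [0, 0.032, 0, 0], [0, 0.036, 0, 0], [0, 0.04, 0, 0], [0, 0.044, 0, 0], [0, 0.044, 0, 0]])

```text
clock: 5.13
tool_pos: [0.4299, 0.2818, 0.0632]
tool_rot: [3.142, 0.0, 0.603]
force: [-0.6, 0.0, -0.0]
grip_width: 0.0002
```

```bash
cat >> h.py <<'E'
def pic(n):
    by();p,d=eyes.snapshot('side');cv2.imwrite(f'pics/{n}.png',cv2.resize(p[110:200,190:290],None,fx=6,fy=6,interpolation=cv2.INTER_CUBIC))
E
python3 -c "
from h import *
pic('s3')"
```

```text
blk y 87.5 across -0.4 z 63.2 F [-0.6  0.  -0. ] yaw [3.1415e+00 1.0000e-04 6.0260e-01] 5.1333
```

View pics/s3.png

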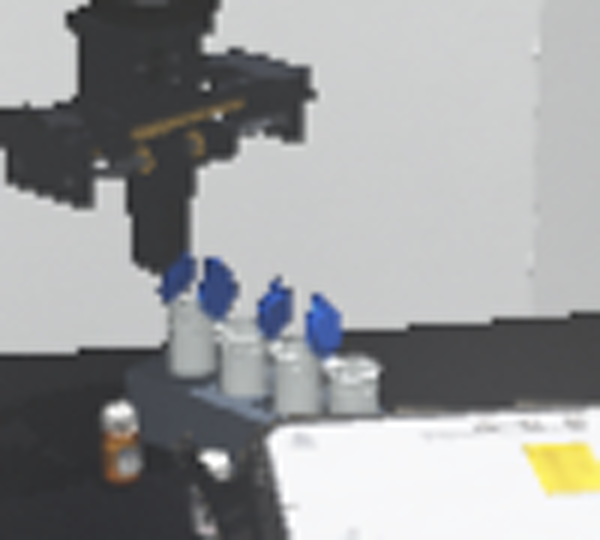

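move_arm(targets=[[0, 0.004, 0, 0], [0, 0.008, 0.001, 0], [0, 0.012, 0.003, 0], [0, 0.016, 0.005, 0], [0, 0.02, 0.008, 0], [0, 0.0205, 0.011, 0], [0, 0.0205, 0.014, 0], [0, 0.0205, 0.014, 0]])

```text
clock: 5.85
tool_pos: [0.441, 0.2652, 0.0486]
tool_rot: [-3.141, 0.001, 0.603]
force: [0.3, -0.6, 0.2]
grip_width: 0.0005
```

```bash
python3 -c "
from h import *
pic('s4')"
```

```text
blk y 67.6 across -0.7 z 48.6 F [ 0.3 -0.6  0.2] yaw [-3.1414e+00  1.0000e-03  6.0280e-01] 5.85
```

View pics/s4.png

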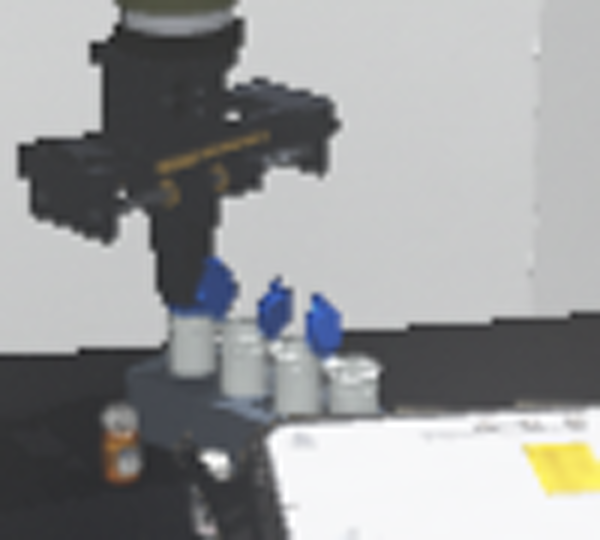

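Lid 1 is nearly shut (side view zoom about (193,308)). Now I'll press by small steps and watch Fz.

move_arm(targets=[[0, 0, 0.001, 0], [0, 0, 0.002, 0], [0, 0, 0.003, 0], [0, 0, 0.004, 0], [0, 0, 0.004, 0], [0, 0, 0.004, 0]])

```text
clock: 6.4
tool_pos: [0.4413, 0.2655, 0.0454]
tool_rot: [3.142, -0.0, 0.603]
force: [-1.5, -1.0, 2.3]
grip_width: 0.0005
```

```bash
python3 -c "
from h import *
by()"
```

```text
blk y 67.6 across -0.4 z 45.4 F [-1.5 -1.   2.3] yaw [ 3.1415e+00 -4.0000e-04  6.0310e-01] 6.4
```

move_arm(targets=[[0, 0, 0.001, 0], [0, 0, 0.002, 0], [0, 0, 0.002, 0], [0, 0, 0.002, 0], [0, 0, 0.002, 0]])

```text
clock: 6.82
tool_pos: [0.4414, 0.2655, 0.0434]
tool_rot: [3.141, -0.0, 0.603]
force: [0.5, -0.6, 7.0]
grip_width: 0.0003
```

```bash
python3 -c "
from h import *
by()"
```

```text
blk y 67.6 across -0.3 z 43.4 F [ 0.5 -0.6  7. ] yaw [ 3.1415e+00 -5.0000e-04  6.0300e-01] 6.8167
```

move_arm(targets=[[0, 0, -0.008, 0], [0, 0, -0.018, 0], [0, 0, -0.02, 0], [0, 0, -0.02, 0], [0, 0.006, -0.02, 0], [0, 0.011, -0.02, 0], [0, 0.016, -0.02, 0], [0, 0.02, -0.02, 0], [0, 0.024, -0.02, 0], [0, 0.024, -0.02, 0]])

```text
clock: 7.65
tool_pos: [0.4552, 0.2449, 0.063]
tool_rot: [-3.142, 0.0, 0.602]
force: [0.1, 0.1, 0.4]
grip_width: 0.0004
```

```bash
python3 -c "
from h import *
pic('s5')"
```

```text
blk y 42.8 across -0.6 z 63.0 F [0.1 0.1 0.4] yaw [-3.1416e+00  4.0000e-04  6.0220e-01] 7.65
```

View pics/s5.png

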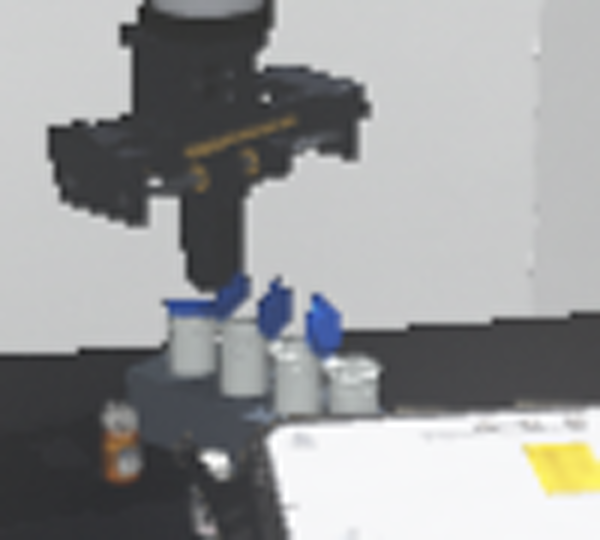

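Lid 1 is shut flat (zoom (190,308)) and lid 2 is tilted forward. I'll repeat the same fold and press on lid 2.

move_arm(targets=[[0, 0.004, 0, 0], [0, 0.008, 0.001, 0], [0, 0.012, 0.003, 0], [0, 0.016, 0.005, 0], [0, 0.0195, 0.008, 0], [0, 0.0195, 0.011, 0], [0, 0.0195, 0.014, 0], [0, 0.0195, 0.016, 0], [0, 0.0195, 0.017, 0], [0, 0.0195, 0.017, 0]])

```text
clock: 8.53
tool_pos: [0.4658, 0.2296, 0.0461]
tool_rot: [3.141, 0.0, 0.603]
force: [-0.5, -1.7, 2.2]
grip_width: 0.0005
```

move_arm(targets=[[0, 0, 0.001, 0], [0, 0, 0.002, 0], [0, 0, 0.0025, 0], [0, 0, 0.0025, 0], [0, 0, 0.0025, 0], [0, 0, 0.0025, 0]])

```text
clock: 9.03
tool_pos: [0.4659, 0.2296, 0.0439]
tool_rot: [3.141, -0.0, 0.603]
force: [-0.4, -0.6, 4.3]
grip_width: 0.0008
```

```bash
python3 -c "
from h import *
pic('s6')"
```

```text
blk y 24.1 across -0.4 z 43.9 F [-0.4 -0.6  4.3] yaw [ 3.1415e+00 -3.0000e-04  6.0310e-01] 9.0333
```

View pics/s6.png

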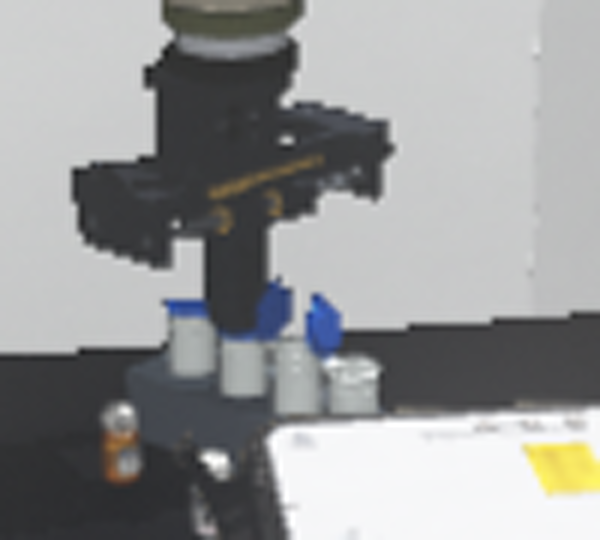

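move_arm(targets=[[0, 0, 0.0005, 0], [0, 0, 0.0005, 0], [0, 0, -0.008, 0], [0, 0, -0.018, 0], [0, 0, -0.0195, 0], [0, 0.005, -0.0195, 0], [0, 0.01, -0.0195, 0], [0, 0.015, -0.0195, 0], [0, 0.02, -0.0195, 0], [0, 0.0245, -0.0195, 0]])

```text
clock: 9.92
tool_pos: [0.4799, 0.2088, 0.0628]
tool_rot: [-3.141, 0.001, 0.603]
force: [-0.5, 0.4, -0.3]
grip_width: 0.0003
```

```bash
python3 -c "
from h import *
pic('s7')"
```

```text
blk y -0.9 across -0.8 z 62.8 F [-0.5  0.4 -0.3] yaw [-3.141e+00  7.000e-04  6.026e-01] 9.9167
```

View pics/s7.png

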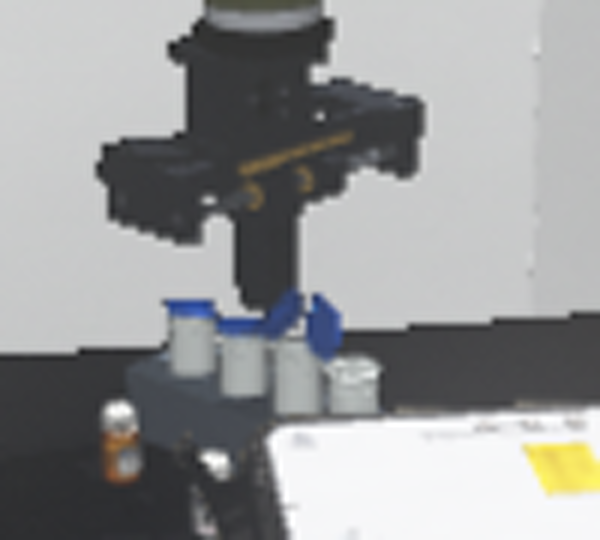

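Lids 1 and 2 are shut (zoom (190,308) and (240,325)), and lid 3 is going over.

move_arm(targets=[[0, 0.004, 0, 0], [0, 0.008, 0.001, 0], [0, 0.012, 0.003, 0], [0, 0.016, 0.005, 0], [0, 0.0195, 0.008, 0], [0, 0.0195, 0.011, 0], [0, 0.0195, 0.014, 0], [0, 0.0195, 0.016, 0], [0, 0.0195, 0.017, 0], [0, 0.0195, 0.017, 0]])

```text
clock: 10.8
tool_pos: [0.4908, 0.1933, 0.0462]
tool_rot: [3.141, 0.0, 0.603]
force: [0.0, -1.5, 2.9]
grip_width: 0.0007
```

move_arm(targets=[[0, 0, 0.001, 0], [0, 0, 0.002, 0], [0, 0, 0.0025, 0], [0, 0, 0.003, 0], [0, 0, 0.003, 0], [0, 0, 0.003, 0]])

```text
clock: 11.3
tool_pos: [0.4909, 0.1934, 0.0435]
tool_rot: [3.141, -0.0, 0.603]
force: [-1.7, -1.2, 5.7]
grip_width: 0.0005
```

```bash
python3 -c "
from h import *
by()"
```

```text
blk y -19.9 across -0.5 z 43.5 F [-1.7 -1.2  5.7] yaw [ 3.1415e+00 -3.0000e-04  6.0310e-01] 11.3
```

move_arm(targets=[[0, 0, 0, 0], [0, 0, -0.008, 0], [0, 0, -0.018, 0], [0, 0, -0.0195, 0], [0, 0, -0.0195, 0], [0, 0.005, -0.0195, 0], [0, 0.01, -0.0195, 0], [0, 0.015, -0.0195, 0], [0, 0.02, -0.0195, 0], [0, 0.0245, -0.0195, 0]])

```text
clock: 12.13
tool_pos: [0.5049, 0.1725, 0.0624]
tool_rot: [-3.141, 0.001, 0.603]
force: [-0.3, 0.2, -0.2]
grip_width: 0.0008
```

```bash
python3 -c "
from h import *
pic('s8')"
```

```text
blk y -45.0 across -0.8 z 62.4 F [-0.3  0.2 -0.2] yaw [-3.1412e+00  6.0000e-04  6.0260e-01] 12.1333
```

View pics/s8.png

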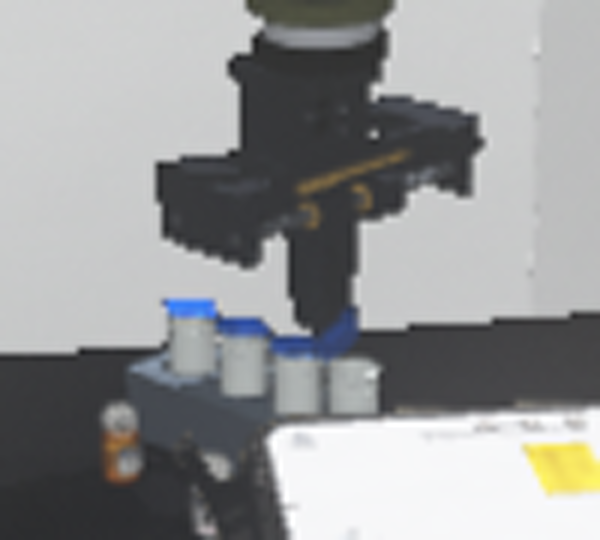

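Lids 1 to 3 are shut, and lid 4 is tilting (zoom (340,335)).

move_arm(targets=[[0, 0.004, 0, 0], [0, 0.008, 0.001, 0], [0, 0.012, 0.003, 0], [0, 0.016, 0.005, 0], [0, 0.0195, 0.008, 0], [0, 0.0195, 0.011, 0], [0, 0.0195, 0.014, 0], [0, 0.0195, 0.016, 0], [0, 0.0195, 0.017, 0], [0, 0.0195, 0.017, 0]])

```text
clock: 13.02
tool_pos: [0.5158, 0.1571, 0.0457]
tool_rot: [3.141, 0.0, 0.603]
force: [-0.6, -1.8, 3.5]
grip_width: 0.0008
```

move_arm(targets=[[0, 0, 0.001, 0], [0, 0, 0.002, 0], [0, 0, 0.0025, 0], [0, 0, 0.0025, 0], [0, 0, 0.0025, 0], [0, 0, 0.0025, 0]])

```text
clock: 13.52
tool_pos: [0.5159, 0.1571, 0.0435]
tool_rot: [3.141, -0.0, 0.603]
force: [-1.0, -1.1, 4.6]
grip_width: 0.0006
```

```bash
python3 -c "
from h import *
by()"
```

```text
blk y -63.9 across -0.5 z 43.5 F [-1.  -1.1  4.6] yaw [ 3.1413e+00 -4.0000e-04  6.0310e-01] 13.5167
```

move_arm(targets=[[0, 0, 0, 0], [0, 0, -0.008, 0], [0, 0, -0.03, 0], [0, 0, -0.06, 0], [0, 0, -0.1, 0], [0, 0, -0.14, 0], [0, 0, -0.16, 0], [0, 0, -0.16, 0], [0, 0, -0.16, 0]])

```text
clock: 14.27
tool_pos: [0.5157, 0.1572, 0.2038]
tool_rot: [3.141, -0.001, 0.603]
force: [-0.9, -0.2, -0.6]
grip_width: 0.0004
```

```bash
python3 -c "
from h import *
pic('s9')
p,d=eyes.snapshot('top');cv2.imwrite('pics/t9.png',cv2.resize(p[140:260,120:260],None,fx=5,fy=5))
print(r.observe()['joint_pos'])"
```

```text
blk y -63.7 across -0.6 z 203.8 F [-0.9 -0.2 -0.6] yaw [ 3.1411e+00 -1.3000e-03  6.0310e-01] 14.2667
[ 7.59848520e-02  3.60060980e-01  1.32322846e+00  1.95810679e-04
  1.46119248e+00 -5.27062047e-01]
```

View pics/s9.png

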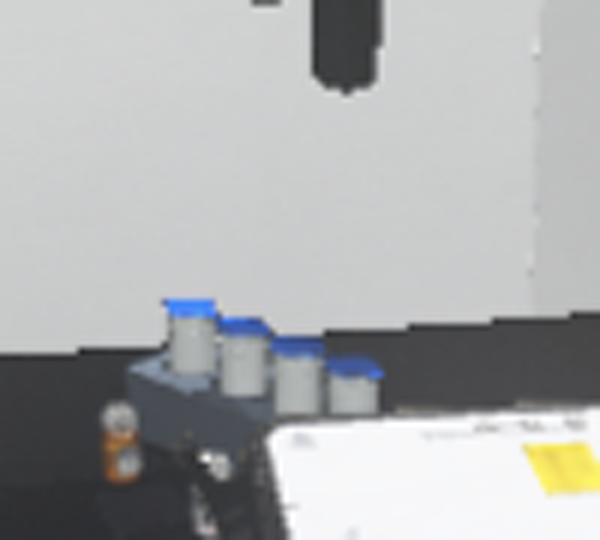

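View pics/t9.png

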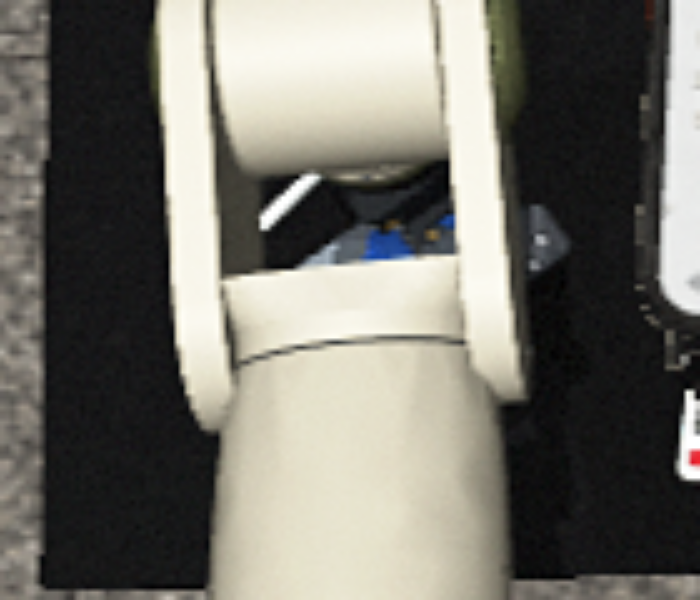

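move_arm(targets=[[-0.03, 0.02, 0, 0], [-0.06, 0.045, 0, 0], [-0.09, 0.07, 0, 0], [-0.12, 0.095, 0, 0], [-0.15, 0.12, 0, 0], [-0.18, 0.14, 0, 0], [-0.21, 0.16, 0, 0], [-0.21, 0.16, 0, 0], [-0.21, 0.16, 0, 0]])

```text
clock: 15.12
tool_pos: [0.4327, -0.0948, 0.202]
tool_rot: [-3.139, 0.001, 0.599]
force: [0.5, 0.5, -0.2]
grip_width: 0.0007
```

```bash
python3 - <<'E'
from h import *
pic('s10')
p,d=eyes.snapshot('top');cv2.imwrite('pics/t10.png',cv2.resize(p[155:240,145:245],None,fx=7,fy=7,interpolation=cv2.INTER_CUBIC))
s,ds=eyes.snapshot('side')
for n,pp,dd in(("top",p,d),("side",s,ds)):
    C=cam(n);P=pts(C,dd)
    for y in(.066,.022,-.022,-.066):
        for o in(0,-.016):
            u=proj(C,[*(c0+v0*(y+o)),.085]);i,j=int(round(u[1])),int(round(u[0]))
            q=P[i-1:i+2,j-1:j+2].reshape(-1,3);print(n,y,o,pp[i,j],np.median(q[:,2]).round(4))
E
```

```text
blk y -223.9 across -212.1 z 202.0 F [ 0.5  0.5 -0.2] yaw [-3.1389e+00  1.2000e-03  5.9940e-01] 15.1167
top 0.066 0 [251 170  92] 0.0868
top 0.066 -0.016 [255 204 109] 0.0828
top 0.022 0 [251 174  98] 0.0845
top 0.022 -0.016 [246 147  72] 0.084
top -0.022 0 [251 168  93] 0.0855
top -0.022 -0.016 [253 172  93] 0.0829
top -0.066 0 [251 172  95] 0.0848
top -0.066 -0.016 [253 163  84] 0.082
side 0.066 0 [247 140  73] 0.0838
side 0.066 -0.016 [234 139  84] 0.0805
side 0.022 0 [249 144  75] 0.0847
side 0.022 -0.016 [233 125  85] 0.0832
side -0.022 0 [248 144  76] 0.0839
side -0.022 -0.016 [243 143  85] 0.0843
side -0.066 0 [248 144  80] 0.0824
side -0.066 -0.016 [247 156  93] 0.0822
```

View pics/t10.png

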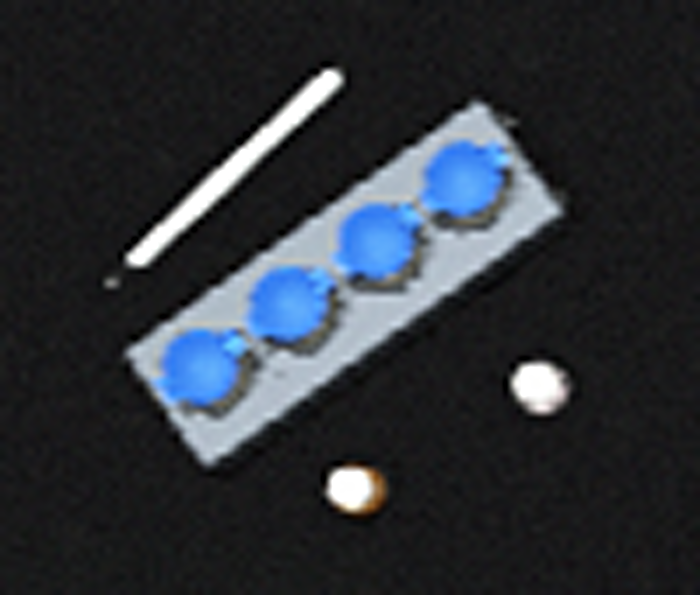

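View pics/s10.png

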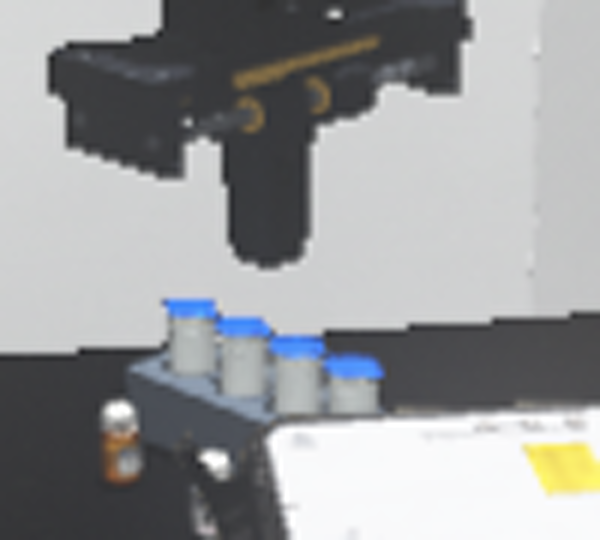

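Top view: all four lids lie flat at 82–87 mm. The block corners, pen and two loose vials are at the same pixels as at the start. The gripper is clear and high, so I'll hand in.

```bash
python3 -c "
from h import *
by();r.job_done();by()"
```

```text
blk y -222.8 across -210.2 z 202.6 F [ 0.8  0.2 -0.7] yaw [-3.1401e+00  4.0000e-04  6.0420e-01] 15.2667
the job is handed in; nothing more can be done
the job is handed in; nothing more can be done
```

All four lids are shut: I folded them in order 1 to 4 from the hinge end with the fingertips closed. Each was then pressed flat with about 4–7 N. I handed the job in at about 15.3 s on the clock, with the gripper high and well clear of everything.

**Last checks:** depth from both cameras puts the lid tops at about 81–87 mm, against 85 mm expected for a shut lid. In the top view the block, the pen and the two loose vials beside it are at the same pixels as at the start. I did not re-check the timer, petri dishes or cup in the final pictures, but the arm only passed well above them.

**One disagreement:** the visible fingertips sat about 39 mm behind the reported TCP in both the side and wrist views. A cautious test approach that touched nothing confirmed it, so I took the real tip as reported z + 38.5 mm. The contact forces then appeared at the expected height.

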